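# Charge the mill's grinding jar from the drop-bottom cup

### The arm

A 7-joint arm with a two-finger parallel gripper is mounted at the origin on the work surface; the furniture and walls round the work are solid. World frame = base frame: x ahead of the robot, y to its left, z up, the work surface at z = 0. Lengths are in m, angles in rad, forces in N, time in s.
With the tool pointing down it reaches from about 0.4 to 0.85 m from the base axis. Payload 4.5 kg.
Tool frame: the origin (TCP) lies on the centre line of the jaws, within the pads' length; the fingertips stand 8 mm ahead of it and the grasp point (between the pads) lies 11 mm behind it; z points along the fingers, x is the direction in which the jaws open and shut, and the axes are right-handed (so a half turn about z gives the same grasp; the last joint's range is limited). The gripper opens to 88 mm and grips with 3 to 60 N. Pads are 18 mm wide; open, the fingers measure 123 mm over their backs; the gripper's body (75 mm by 187 mm) begins 45 mm behind the grasp point.
Start: joints at [1.329, 0.689, -0.195, 1.565, 0.157, 0.902, -0.215], TCP at [0.17, -0.601, 0.247] pointing down, gripper open.
Joint ranges: [-3.01, 3.01], [-0.46, 2.08], [-1.47, 1.51], [0.13, 2.56], [-1, 4.14], [0.04, 2.09], [-2.66, 2.66]. Speed limits (rad/s): [2.57, 2.57, 3.14, 3.14, 3.14, 3.14, 3.14].

### API

Orientations are given as a unit quaternion [x, y, z, w].
In Python, from plant import r gives the robot as it stands.
- The arm moves only by the shell command python3 -m pendant 'ROWS' [FORCE]. ROWS is JSON, a list of rows, each a list of 3 entries, a list of its own where there are three numbers: the turn, a rotation vector about the tool's x, y, z in rad, then the shift along the tool's x, y, z in m, then the opening, from 0 (shut) to 1 (fully open). In form: [[[wx, wy, wz], [tx, ty, tz], claw], ...]. A call has 1 to 10 rows; each row is the pose to reach, as a shift and turn from the pose commanded when the call began, along the tool's axes at that moment; what a row does not reach only later rows make up. A row lasts 1/10 s, in which the tool goes at most 50 mm and 8.59 degrees, less where a joint would pass 70% of its speed; a pose out of reach is approached as far as the arm can. A call with a gripper value outside its range is refused whole. The fingers move at their own pace and stop on an object; FORCE is the grip in N (left out, the last holds). Time passes only in rows, so rows that repeat a pose let the fingers close. It gives the time, the measured TCP pose, the force and the opening at its end, in the units of the state.
- r.get_state(): the state, without advancing time (a new reading comes with each control period).
- r.snapshot(name): name is "side" or "top"; returns a dict with "image" (384x512x3 uint8, red, green, blue), "mtx" (3x3 intrinsics, pixels), "R" (3x3) and "t" (3): a world point X has camera coordinates R X + t. Camera axes: x right, y down, z forward; pixel columns grow to the right and rows downward; lengths in m; the calibration is good to about 2 mm. A picture is of the moment at which its call begins. There is no depth.
- r.finish_job(): hands the job in, once; it reports no verdict.
The state is a dict: "clock": time; "q": joint angles; "qd": joint speeds; "joint_torque": joint torques, N m; "tool_pos": TCP position; "eef_rot": TCP orientation; "contact_force": force on the tool from outside, world axes, zero at the start; "moment": the same for the moment, N m; "opening": opening from 0.0 (shut) to 1.0 (fully open).
Only numpy, scipy, OpenCV 4.12 (cv2) and the standard library are available. Lean on these libraries where they do the work, as an engineer would, in place of code of your own. Each camera call takes 0.05 s, during which the arm holds its last target. There are 200 camera calls.

### The job

Charge the mill: take the loaded drop-bottom cup from its grey tray by its blue grip and hold it down in the mouth of the grinding jar so that the push rod of its red release tab stands on the jar's rim. Press gently, for the ceramic chips when pushed hard, until the hinged bottom has swung right open and all three white ceramic balls have dropped into the jar. Then stand the empty cup upright in the middle of its tray again, with no ball spilled and the other things on the desk left where they are.

Things in the scene. Friction and masses are not known exactly. Their poses are not given: they have to be found in the camera images.
- drop_cup: Drop-bottom charging cup, 140 mm high, about 0.2 kg, plus the balls in it. Origin: centre of the underside of its aluminium skirt (66 mm across); z up; -x is the side of the red release tab. On the skirt stands a clear tube, 66 mm across, open at the top (mouth 82 mm up, flared to 76 mm); over the mouth a fixed steel bail along y carries the blue grip
- cup_grip (a point): Centre of the cup's blue grip block, on the cup's axis 120 mm above its underside; axes as the cup's. The block is 16 mm thick along x, 54 mm wide along y and 40 mm high (100 to 140 mm up): grasp it from above, closing along x
- cup_hinge (a point): Hinge line (along the cup's y) of the cup's round steel bottom plate, at x = -35 mm, 26 mm up in the cup's frame. The plate, under the balls, is held shut by a spring and can swing down inside the skirt to 57 degrees. The last ball rolls out only beyond about 47 degrees; they all take less than 1 s. It shuts again when the push rod is let go
- cup_tab (a point): Where the push rod crosses the red release tab: x = -51 mm, 26 mm up in the cup's frame; fixed to the cup. The tab (a fork) is the bottom plate's lever outside the hinge, out to x = -68 mm. The upright steel rod, guided on the cup, lifts it. The rod's brass foot, 10 mm across, ends 3 to 23 mm below this point: locked, set differently each time, not measured - feel for it
- rod_press (a point): Same point, for how the rod acts: pushing its foot straight up (by lowering the cup onto the jar's rim) lifts the tab and lowers the bottom plate. It first gives at about 4 to 7 N, then yields under 2 to 9 N, and meets a hard stop 22 mm after first touch, where the force rises steeply. The last ball comes out only in the last 6 mm or so before that stop
- mill: Compact bench-top ball mill, fixed: white base 160x160x38 mm with a control strip on its front (-x), on it the clamped grinding jar, steel outside, white ceramic inside. Origin: centre of its underside; the jar stands on the axis
- jar_mouth (a point): Centre of the jar's open mouth in the plane of its rim, 150 mm above the desk; z up. The mouth is 88 mm across, the flat white ceramic rim reaches from radius 44 to 62 mm, so with the cup centred the push rod meets the middle of the rim, whichever way the cup is turned. Inside, the jar is 88 mm across and 100 mm deep, its floor 50 mm above the desk. The rim chips under more than 30 N from the cup
- tray: Grey plastic tray, fixed, 160x160 mm, rim 10 mm high; the cup stands in it. Origin: centre of its underside
- tray_floor (a point): Middle of the tray's floor, 4 mm above the desk, where the cup's underside stands
- ball_1_center (a point): Centre of white ceramic grinding ball 1, 24 mm across, about 27 g; loose in the cup at the start
- ball_2_center (a point): Centre of white ceramic grinding ball 2, 24 mm across, about 27 g; loose in the cup at the start
- ball_3_center (a point): Centre of white ceramic grinding ball 3, 24 mm across, about 27 g; loose in the cup at the start
- jar_lid: the grinding jar's round steel lid with a small knob, 128 mm across, 37 mm high, lying on the desk; not needed now. Origin: centre of its underside
- timer: white bench timer with a red knob, 62x62x43 mm. Origin: centre of its underside
- reagent_amber: brown reagent bottle with a black cap, 58 mm across, 109 mm high. Origin: centre of its underside
- reagent_red: white reagent bottle with a red cap, 67 mm across, 126 mm high. Origin: centre of its underside
- reagent_blue: white reagent bottle with a blue cap, 49 mm across, 96 mm high. Origin: centre of its underside
There are look-alikes about, which are no part of the job. There is more than one size of the mill; the job needs the larger.

How it is judged:
By the outcome, as a careful person would: the job done as asked, in the order asked, and still so for the second after the job is handed in, with the robot touching nothing.
It also fails if it takes over 51 s, if anything falls off the work surface, if the arm or the gripper's body presses on something with over 40 N, if the wrist force passes 120 N, or if a joint passes its speed limit or range.

## Working session

There is one attempt and no reset: what is moved stays moved. The work goes in short steps, Python scripts to look and compute and a shell command to move; the robot and the scene stay as the last step left them, time stands still between calls to the robot, and variables do not carry over. Pictures are saved under pics/ and viewed, about 8 in all and at most 12, crops included, and the job is handed in when it is done.

```bash
mkdir -p pics; cat > h.py <<'E'
import numpy as np, cv2
from plant import r
def snap(n,f):
    s=r.snapshot(n); np.savez('pics/'+f+'.npz',**{k:np.array(v) for k,v in s.items()})
    cv2.imwrite('pics/'+f+'.png',np.array(s['image'])[:,:,::-1]); return s
def px(s,X):
    c=s['R']@np.array(X,float)+np.ravel(s['t']); p=s['mtx']@c; return p[:2]/p[2]
def ray(s,u,v,z):
    R=np.array(s['R']);t=np.ravel(s['t']);C=-R.T@t
    d=R.T@np.linalg.solve(s['mtx'],[u,v,1.]); return C+d*(z-C[2])/d[2]
E
python3 - <<'E'
from h import *
a=snap('top','t0');b=snap('side','s0')
for s in(a,b):
    print(-s['R'].T@np.ravel(s['t'])); print(s['R'].round(2).tolist(), s['mtx'][0][0])
print(r.get_state())
E
```

```text
[ 0.35150739 -0.05651283  1.34279126]
[[-0.02, -1.0, -0.01], [-0.99, 0.02, -0.17], [0.17, 0.0, -0.99]] 467.0578380917507
[-0.13937623  0.61304183  0.96950941]
[[-0.71, -0.7, -0.02], [-0.46, 0.49, -0.74], [0.53, -0.52, -0.67]] 494.2644609536665
{'clock': 0.1, 'q': array([ 1.32881873,  0.68989371, -0.19452123,  1.56622407,  0.15729732,
        0.90251476, -0.21509759]), 'qd': array([ 5.30031814e-04, -3.01074555e-03, -1.89009619e-03, -2.77651091e-03,
        4.50824063e-05,  1.25793780e-03, -6.17252940e-04]), 'joint_torque': array([-1.70139047e-03, -5.28503215e+01, -1.27101704e+00, -1.53839225e+01,
       -5.25508903e-02,  1.96075678e-03,  5.07131608e-05]), 'tool_pos': array([ 0.16999351, -0.60086365,  0.24599851]), 'eef_rot': array([ 7.97611272e-01, -6.03171269e-01, -6.92146830e-04, -4.48319042e-04]), 'contact_force': array([-0.73069659,  0.43264988, -0.72592856]), 'moment': array([-0.06380906,  0.04209702, -0.00408672]), 'opening': 0.998835450154122}
```

View pics/t0.png

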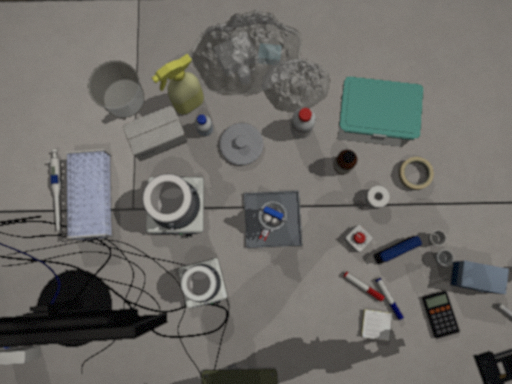

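View pics/s0.png

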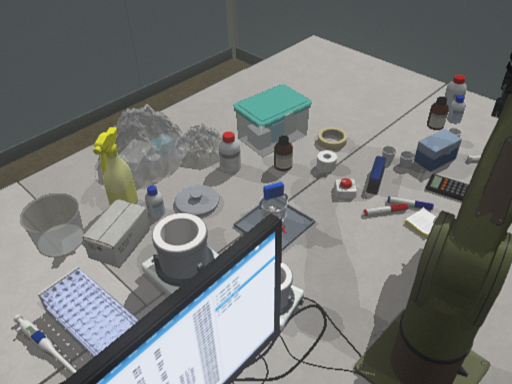

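Both views show the same scene. Candidates in the top view:
- **Mills:** the larger at (170,202) and the smaller at (202,283). I choose the larger.
- **Cup:** only one, at (272,215) in the grey tray at (272,219).
- **Blue things that are not the grip:** the stapler (398,248), the box (480,277) and the blue-cap bottle (203,122).

Next is a close crop of the cup and jar.

```bash
python3 - <<'E'
import numpy as np,cv2
from h import ray,px
a=dict(np.load('pics/t0.npz'));b=dict(np.load('pics/s0.npz'))
A=a['image'][:,:,::-1];B=b['image'][:,:,::-1]
c1=cv2.resize(A[180:255,235:310],(400,400),interpolation=2);c2=cv2.resize(B[175:255,230:310],(400,400),interpolation=2)
c3=cv2.resize(A[165:240,135:210],(400,400),interpolation=2)
cv2.imwrite('pics/c1.png',np.vstack([np.hstack([c1,c2])]))
cv2.imwrite('pics/c3.png',c3)
for s,n in((a,'top'),(b,'side')):
    h=cv2.cvtColor(s['image'],cv2.COLOR_RGB2HSV)
    m=((h[...,0]>100)&(h[...,0]<130)&(h[...,1]>130)&(h[...,2]>60)).astype(np.uint8)
    k,l,st,ce=cv2.connectedComponentsWithStats(m)
    for i in range(1,k):
        if st[i,4]>20: print(n,st[i],ce[i].round(1))
for p in((170,202),(202,283)):print(ray(a,*p,.15))
print('cup',ray(a,272,215,.14),'tray',[ray(a,*p,.01)[:2].round(3) for p in((242,193),(299,191),(302,247),(245,248))])
E
```

```text
top [197 115   9   9  57] [201.2 119.2]
top [ 51 176   7   7  42] [ 53.5 179. ]
top [264 207  19  13 117] [273.2 212.6]
top [382 237  39  24 328] [401.3 248.5]
top [393 304  10  15  44] [397.5 311.2]
side [456  95   8   8  48] [459.6  98.1]
side [371 157  14  22 162] [377.4 168.2]
side [264 182  19  17 148] [272.2 188.8]
side [148 186   9   8  48] [152.  188.9]
side [416 201  17   6  34] [424.1 203.7]
side [ 96 232 179 152 920] [179.4 315.5]
side [238 257  37  34  74] [255.7 273.4]
side [ 31 331  14  12  90] [ 37.5 336. ]
[0.54468031 0.16715308 0.15      ]
[0.33704027 0.08400583 0.15      ]
cup [ 0.50715863 -0.09627687  0.14      ] tray [array([ 0.59 , -0.015]), array([ 0.593, -0.181]), array([ 0.431, -0.184]), array([ 0.431, -0.022])]
```

View pics/c1.png

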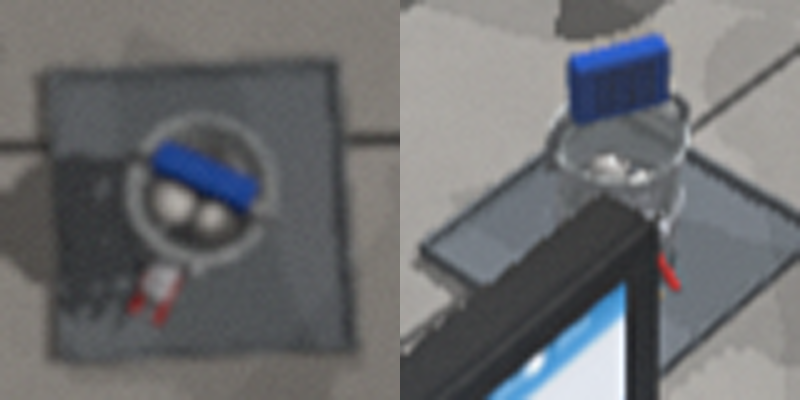

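View pics/c3.png

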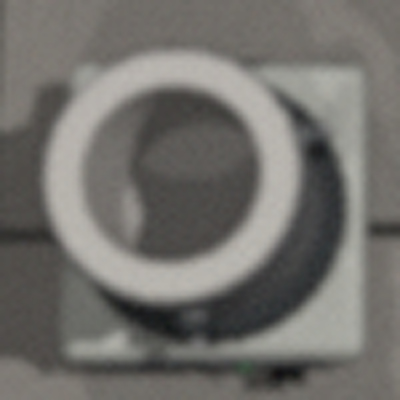

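The crops confirm the cup: two balls visible in a clear tube, blue grip, and red fork tab at about (264,236). The large jar's rim is centred at about (167.2,197.9) with an outer radius of 24 px, which matches 62 mm.

```bash
cat > fit.py <<'E'
from h import *
from scipy.optimize import minimize
def bluemask(s,box):
    h=cv2.cvtColor(s['image'],cv2.COLOR_RGB2HSV)
    m=((h[...,0]>100)&(h[...,0]<130)&(h[...,1]>110)&(h[...,2]>50)).astype(np.uint8)
    o=np.zeros_like(m);x0,y0,x1,y1=box;o[y0:y1,x0:x1]=m[y0:y1,x0:x1];return o
def blk(x,y,yaw,zc):
    c,s=np.cos(yaw),np.sin(yaw)
    return [[x+c*a-s*b,y+s*a+c*b,zc+d] for a in(-.008,.008) for b in(-.027,.027) for d in(-.02,.02)]
def fit(views,x0,zc):
    def cost(p):
        e=0
        for s,m in views:
            K=8;h=cv2.convexHull(np.array([px(s,X) for X in blk(*p[:3],zc)],np.float32))
            im=np.zeros((384*K//2,512*K//2),np.uint8)
            cv2.fillConvexPoly(im,np.round((h+.5)*K/2).astype(int),255)
            im=cv2.resize(im,(512,384),interpolation=cv2.INTER_AREA)/255.
            e+=((im-cv2.GaussianBlur(m.astype(float),(1,1),0))**2).sum()
        return e
    R=[minimize(cost,np.array(x0)+d,method='Nelder-Mead',options=dict(initial_simplex=np.array(x0)+d+np.vstack([np.zeros(3),np.diag([.008,.008,.2])]),xatol=1e-4)) for d in ([0,0,0],[.004,.004,.1],[-.004,-.004,-.1])]
    b=min(R,key=lambda q:q.fun);return b.x,b.fun
E
python3 - <<'E'
from fit import *
a=dict(np.load('pics/t0.npz'));b=dict(np.load('pics/s0.npz'))
va=(a,bluemask(a,(260,200,290,225)));vb=(b,bluemask(b,(258,178,290,210)))
for v in([va],[vb],[va,vb]): print(fit(v,[.508,-.097,-.4],.124))
J=ray(a,167,197.7,.15);print('jar',J,'side px',px(b,J))
# monitor corner
def tri(u1,u2):
    P=[];
    for s,u in((a,u1),(b,u2)):P.append(s['mtx']@np.c_[s['R'],np.ravel(s['t'])])
    X=cv2.triangulatePoints(P[0],P[1],np.array(u1,float),np.array(u2,float)).ravel();return X[:3]/X[3]
print('monitor',tri((165,318),(279,222)))
from scipy.spatial.transform import Rotation as Ro
print(Ro.from_quat(r.get_state()['eef_rot']).as_matrix().round(3))
E
```

```text
(array([ 0.51498418, -0.09891108, -0.39703863]), np.float64(36.04535178777393))
(array([ 0.5152436 , -0.09791324, -0.13046696]), np.float64(83.37954632833527))
(array([ 0.51658878, -0.10003251, -0.3768353 ]), np.float64(128.3835447904652))
jar [0.5561176  0.17508431 0.15      ] side px [179.63492393 230.86867606]
monitor [0.27336921 0.14100066 0.34615663]
[[ 0.272 -0.962 -0.001]
 [-0.962 -0.272  0.002]
 [-0.002  0.    -1.   ]]
```

```bash
python3 -m pendant '[[[0,0,-0.15],[-0.03,-0.036,0],1],[[0,0,-0.3],[-0.06,-0.072,0],1],[[0,0,-0.45],[-0.09,-0.108,0],1],[[0,0,-0.6],[-0.12,-0.144,0],1],[[0,0,-0.75],[-0.15,-0.18,0],1],[[0,0,-0.895],[-0.18,-0.216,0],1],[[0,0,-0.895],[-0.21,-0.252,0],1],[[0,0,-0.895],[-0.24,-0.288,0],1],[[0,0,-0.895],[-0.27,-0.324,0],1],[[0,0,-0.895],[-0.3,-0.36,0],1]]'
cat > st.py <<'E'
from h import *
import sys
from scipy.spatial.transform import Rotation as Ro
# usage: target x y z [yaw of tool x]; prints shift in tool axes (from measured pose)
s=r.get_state();M=Ro.from_quat(s['eef_rot']).as_matrix()
print('t',round(s['clock'],2),'p',s['tool_pos'].round(4),'yaw',np.arctan2(M[1,0],M[0,0]).round(4),'tilt',M[:,2].round(4),'F',s['contact_force'].round(2),'op',round(s['opening'],3))
a=[float(v) for v in sys.argv[1:]]
if a: print('shift',(M.T@(np.array(a[:3])-s['tool_pos'])).round(4),'wz',(-(a[3]-np.arctan2(M[1,0],M[0,0]))).round(4) if len(a)>3 else '')
E
python3 st.py 0.515 -0.099 0.2 -0.4
```

```text
clock: 1.1
tool_pos: [0.4355, -0.2131, 0.2466]
eef_rot: [0.98, -0.199, -0.0, 0.0]
contact_force: [-0.2, -0.1, -0.2]
opening: 1.001
t 1.1 p [ 0.4355 -0.2131  0.2466] yaw -0.4003 tilt [-5.e-04 -0.e+00 -1.e+00] F [-0.17 -0.14 -0.15] op 1.001
shift [ 0.0288 -0.1361  0.0465] wz -0.0003
```

```bash
python3 -m pendant '[[[0,0,0],[0.009,-0.045,0.01],1],[[0,0,0],[0.019,-0.09,0.02],1],[[0,0,0],[0.029,-0.136,0.03],1],[[0,0,0],[0.029,-0.136,0.042],1],[[0,0,0],[0.029,-0.136,0.042],1]]'
python3 - <<'E'
from fit import *
a=snap('top','t1');b=snap('side','s1')
vb=(b,bluemask(b,(258,178,290,215)))
print(fit([vb],[.515,-.099,-.4],.124))
c=np.hstack([cv2.resize(s['image'][y:y+100,x:x+100],(400,400),interpolation=2) for s,x,y in((a,222,165),(b,222,130))])
cv2.imwrite('pics/c4.png',c[:,:,::-1])
E
python3 st.py 0.515 -0.099 0.115 -0.4
```

```text
clock: 1.6
tool_pos: [0.5137, -0.0994, 0.2031]
eef_rot: [0.98, -0.197, -0.002, 0.0]
contact_force: [-0.3, 0.0, 1.1]
opening: 1.0
(array([ 0.51450629, -0.09759964, -0.10666914]), np.float64(84.11028066128412))
t 1.7 p [ 0.5135 -0.1021  0.2044] yaw -0.4015 tilt [-0.0021 -0.001  -1.    ] F [ 0.61 -0.8  -0.48] op 1.002
shift [ 0.0003 -0.0036  0.0894] wz -0.0015
```

View pics/c4.png

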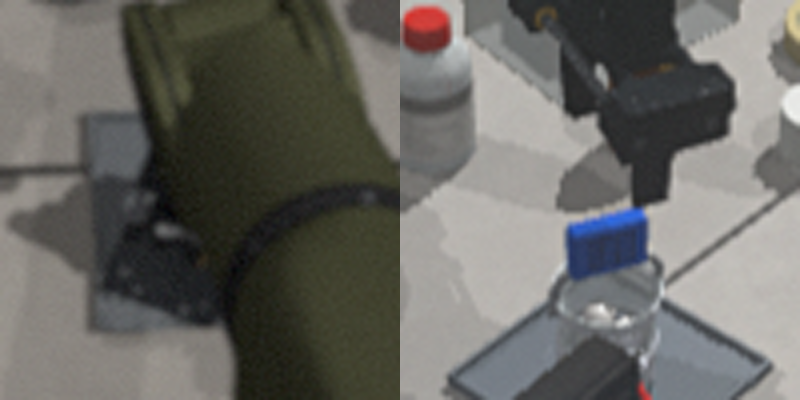

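The gripper sits square above the blue grip, with its finger at about (285,178) and the grip at about (274,191) in the side view. I descend and grasp.

```bash
python3 -m pendant '[[[0,0,0],[0,-0.002,0.025],1],[[0,0,0],[0,-0.002,0.05],1],[[0,0,0],[0,-0.002,0.075],1],[[0,0,0],[0,-0.002,0.088],1],[[0,0,0],[0,-0.002,0.088],1]]'
python3 -m pendant '[[[0,0,0],[0,0,0],0.5],[[0,0,0],[0,0,0],0.3],[[0,0,0],[0,0,0],0.2],[[0,0,0],[0,0,0],0.1],[[0,0,0],[0,0,0],0],[[0,0,0],[0,0,0],0],[[0,0,0],[0,0,0],0],[[0,0,0],[0,0,0],0]]' 35
python3 st.py
```

```text
clock: 2.2
tool_pos: [0.5137, -0.1008, 0.1158]
eef_rot: [0.98, -0.2, -0.001, 0.001]
contact_force: [0.8, 0.3, 0.1]
opening: 0.998
clock: 3.0
tool_pos: [0.5154, -0.0988, 0.1167]
eef_rot: [0.98, -0.199, -0.0, 0.0]
contact_force: [-0.1, 0.8, -0.3]
opening: 0.298
t 3.0 p [ 0.5154 -0.0988  0.1167] yaw -0.3999 tilt [-1.e-04 -1.e-04 -1.e+00] F [-0.13  0.77 -0.27] op 0.298
```

```bash
python3 -m pendant '[[[0,0,0],[0,0,0],0],[[0,0,0],[0,0,0],0],[[0,0,0],[0,0,0],0],[[0,0,0],[0,0,0],0],[[0,0,0],[0,0,0],0]]' 35
python3 st.py
```

```text
clock: 3.5
tool_pos: [0.5153, -0.0989, 0.1167]
eef_rot: [0.98, -0.199, -0.0, 0.0]
contact_force: [-0.0, -0.7, -0.0]
opening: 0.181
t 3.5 p [ 0.5153 -0.0989  0.1167] yaw -0.4 tilt [-1.e-04 -1.e-04 -1.e+00] F [-0.02 -0.73 -0.03] op 0.181
```

Grasped: opening 0.181 is 16 mm. I lift gently.

```bash
python3 -m pendant '[[[0,0,0],[0,0,-0.005],0],[[0,0,0],[0,0,-0.02],0],[[0,0,0],[0,0,-0.045],0],[[0,0,0],[0,0,-0.07],0],[[0,0,0],[0,0,-0.1],0],[[0,0,0],[0,0,-0.13],0],[[0,0,0],[0,0,-0.155],0],[[0,0,0],[0,0,-0.175],0],[[0,0,0],[0,0,-0.19],0],[[0,0,0],[0,0,-0.19],0]]'
python3 st.py 0.556 0.175 0.31 -0.4
```

```text
clock: 4.5
tool_pos: [0.5162, -0.0988, 0.3085]
eef_rot: [0.98, -0.199, 0.002, -0.0]
contact_force: [-0.1, -0.8, -2.2]
opening: 0.177
t 4.5 p [ 0.5162 -0.0988  0.3085] yaw -0.4 tilt [ 3.7e-03 -5.0e-04 -1.0e+00] F [-0.07 -0.85 -2.24] op 0.177
shift [-0.0699 -0.2677 -0.0015] wz -0.0
```

```bash
python3 -m pendant '[[[0,0,0],[-0.003,-0.01,0],0],[[0,0,0],[-0.009,-0.033,0],0],[[0,0,0],[-0.017,-0.066,0],0],[[0,0,0],[-0.027,-0.102,0],0],[[0,0,0],[-0.036,-0.138,0],0],[[0,0,0],[-0.045,-0.174,0],0],[[0,0,0],[-0.054,-0.208,0],0],[[0,0,0],[-0.062,-0.238,0],0],[[0,0,0],[-0.068,-0.259,0],0],[[0,0,0],[-0.07,-0.268,0],0]]'
python3 -m pendant '[[[0,0,0],[0,0,0],0],[[0,0,0],[0,0,0],0],[[0,0,0],[0,0,0],0]]'
python3 - <<'E'
from fit import *
a=snap('top','t2');b=snap('side','s2')
s=b
X=[.556,.175,.31-.1127+.12];print('pred grip px',px(s,X),'jar',px(s,[.556,.175,.15]))
h=bluemask(b,(100,90,260,230));ys,xs=np.nonzero(h);print(xs.mean(),ys.mean(),len(xs))
c=np.hstack([cv2.resize(s['image'][y:y+150,x:x+100],(400,600),interpolation=2) for s,x,y in((a,120,120),(b,130,130))])
cv2.imwrite('pics/c5.png',c[:,:,::-1])
E
python3 st.py 0.556 0.175 0.31 -0.4
```

```text
clock: 5.5
tool_pos: [0.5537, 0.1792, 0.3052]
eef_rot: [0.981, -0.196, -0.002, -0.0]
contact_force: [-0.6, 0.1, -3.4]
opening: 0.178
clock: 5.8
tool_pos: [0.5552, 0.1731, 0.3063]
eef_rot: [0.98, -0.2, -0.0, 0.001]
contact_force: [-0.8, 0.9, -3.2]
opening: 0.179
pred grip px [169.97581119 174.97633173] jar [179.69547238 230.87465926]
154.21782178217822 186.32673267326732 101
t 5.9 p [0.5554 0.1736 0.3066] yaw -0.4023 tilt [-2.0e-04 -1.1e-03 -1.0e+00] F [-0.09  0.03 -3.34] op 0.174
shift [ 0.     -0.0016 -0.0034] wz -0.0023
```

View pics/c5.png

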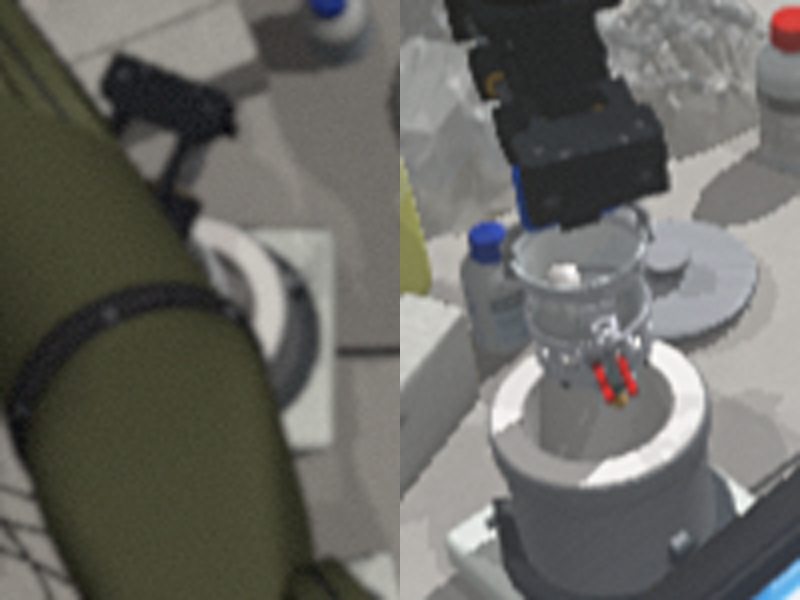

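The cup hangs right over the larger jar, with one ball visible in the tube. The mouth is at about (175.5,191), the brass foot at about (185.5,230.5) and the rim centre at about (180,231). I check alignment and estimate the foot height.

```bash
python3 - <<'E'
from h import *
b=dict(np.load('pics/s2.npz'))
print('mouth pred',px(b,[.5555,.1736,.276]))
for d in(.003,.013,.023): print(d,px(b,[.5085,.1935,.194+.026-d]))
E
python3 -m pendant '[[[0,0,0],[0,-0.001,0.008],0],[[0,0,0],[0,-0.001,0.018],0],[[0,0,0],[0,-0.001,0.028],0],[[0,0,0],[0,-0.001,0.035],0],[[0,0,0],[0,-0.001,0.035],0],[[0,0,0],[0,-0.001,0.035],0]]'
python3 st.py 0.556 0.175 0.26 -0.4
```

```text
mouth pred [173.22453166 189.66195298]
0.003 [183.20410401 224.52877853]
0.013 [183.74216011 227.78845226]
0.023 [184.27355208 231.00775307]
clock: 6.5
tool_pos: [0.5556, 0.1762, 0.2715]
eef_rot: [0.98, -0.199, -0.0, 0.0]
contact_force: [1.2, 0.0, -3.0]
opening: 0.18
t 6.5 p [0.5556 0.1762 0.2715] yaw -0.3999 tilt [-3.e-04 -1.e-04 -1.e+00] F [ 1.2   0.01 -3.03] op 0.18
shift [0.0008 0.001  0.0115] wz 0.0001
```

```bash
for i in 1; do :; done; python3 -m pendant '[[[0,0,0],[0,0,0.002],0],[[0,0,0],[0,0,0.004],0],[[0,0,0],[0,0,0.006],0],[[0,0,0],[0,0,0.008],0],[[0,0,0],[0,0,0.01],0],[[0,0,0],[0,0,0.01],0]]'
python3 -m pendant '[[[0,0,0],[0,0,0.001],0],[[0,0,0],[0,0,0.002],0],[[0,0,0],[0,0,0.003],0],[[0,0,0],[0,0,0.003],0],[[0,0,0],[0,0,0.003],0]]'
python3 -m pendant '[[[0,0,0],[0,0,0.001],0],[[0,0,0],[0,0,0.002],0],[[0,0,0],[0,0,0.003],0],[[0,0,0],[0,0,0.003],0],[[0,0,0],[0,0,0.003],0]]'
```

```text
clock: 7.1
tool_pos: [0.5555, 0.176, 0.2614]
eef_rot: [0.98, -0.199, -0.0, 0.0]
contact_force: [-0.2, -0.4, -3.0]
opening: 0.179
clock: 7.6
tool_pos: [0.5557, 0.1761, 0.2587]
eef_rot: [0.98, -0.199, 0.0, 0.0]
contact_force: [0.7, -0.2, -2.7]
opening: 0.179
clock: 8.1
tool_pos: [0.5561, 0.1761, 0.2562]
eef_rot: [0.98, -0.199, 0.001, -0.0]
contact_force: [0.2, -1.2, 3.9]
opening: 0.18
```

```bash
python3 -m pendant '[[[0,0,0],[0,0,0.001],0],[[0,0,0],[0,0,0.002],0],[[0,0,0],[0,0,0.003],0],[[0,0,0],[0,0,0.004],0],[[0,0,0],[0,0,0.004],0],[[0,0,0],[0,0,0.004],0]]'
python3 -m pendant '[[[0,0,0],[0,0,0.001],0],[[0,0,0],[0,0,0.002],0],[[0,0,0],[0,0,0.003],0],[[0,0,0],[0,0,0.004],0],[[0,0,0],[0,0,0.004],0],[[0,0,0],[0,0,0.004],0]]'
python3 -m pendant '[[[0,0,0],[0,0,0.001],0],[[0,0,0],[0,0,0.002],0],[[0,0,0],[0,0,0.003],0],[[0,0,0],[0,0,0.004],0],[[0,0,0],[0,0,0.004],0],[[0,0,0],[0,0,0.004],0]]'
python3 st.py
```

```text
clock: 8.7
tool_pos: [0.5559, 0.1761, 0.2517]
eef_rot: [0.98, -0.199, 0.0, -0.0]
contact_force: [2.0, -1.3, 4.3]
opening: 0.179
clock: 9.3
tool_pos: [0.5561, 0.1761, 0.248]
eef_rot: [0.98, -0.199, 0.001, -0.0]
contact_force: [1.9, -2.0, 4.9]
opening: 0.181
clock: 9.9
tool_pos: [0.5561, 0.1761, 0.2441]
eef_rot: [0.98, -0.199, 0.001, -0.0]
contact_force: [1.6, -1.6, 6.0]
opening: 0.182
t 9.9 p [0.5561 0.1761 0.2441] yaw -0.4003 tilt [ 0.0012  0.     -1.    ] F [ 1.56 -1.6   5.99] op 0.182
```

```bash
python3 -m pendant '[[[0,0,0],[0,0,0.001],0],[[0,0,0],[0,0,0.002],0],[[0,0,0],[0,0,0.003],0],[[0,0,0],[0,0,0.004],0],[[0,0,0],[0,0,0.004],0],[[0,0,0],[0,0,0.004],0]]'
python3 -m pendant '[[[0,0,0],[0,0,0.001],0],[[0,0,0],[0,0,0.002],0],[[0,0,0],[0,0,0.0025],0],[[0,0,0],[0,0,0.0025],0],[[0,0,0],[0,0,0.0025],0]]'
python3 st.py
```

```text
clock: 10.5
tool_pos: [0.556, 0.1761, 0.24]
eef_rot: [0.98, -0.199, 0.0, -0.0]
contact_force: [1.6, -2.1, 5.1]
opening: 0.18
clock: 11.0
tool_pos: [0.5564, 0.1762, 0.2381]
eef_rot: [0.98, -0.199, 0.001, -0.0]
contact_force: [1.5, -2.5, 7.7]
opening: 0.179
t 11.0 p [0.5564 0.1762 0.2381] yaw -0.4004 tilt [ 2.e-03  4.e-04 -1.e+00] F [ 1.54 -2.51  7.74] op 0.179
```

```bash
python3 -m pendant '[[[0,0,0],[0,0,0.0005],0],[[0,0,0],[0,0,0.001],0],[[0,0,0],[0,0,0.001],0],[[0,0,0],[0,0,0.001],0]]'
python3 -m pendant '[[[0,0,0],[0,0,0.0005],0],[[0,0,0],[0,0,0.001],0],[[0,0,0],[0,0,0.001],0],[[0,0,0],[0,0,0.001],0]]'
python3 - <<'E'
from fit import *
b=snap('side','s3')
cv2.imwrite('pics/c6.png',cv2.resize(b['image'][140:260,120:240],(600,600),interpolation=2)[:,:,::-1])
E
```

```text
clock: 11.4
tool_pos: [0.5564, 0.1763, 0.2371]
eef_rot: [0.98, -0.199, 0.001, -0.0]
contact_force: [2.4, -2.4, 9.1]
opening: 0.176
clock: 11.8
tool_pos: [0.5564, 0.1763, 0.2361]
eef_rot: [0.98, -0.199, 0.001, -0.0]
contact_force: [1.9, -2.3, 8.1]
opening: 0.181
```

View pics/c6.png

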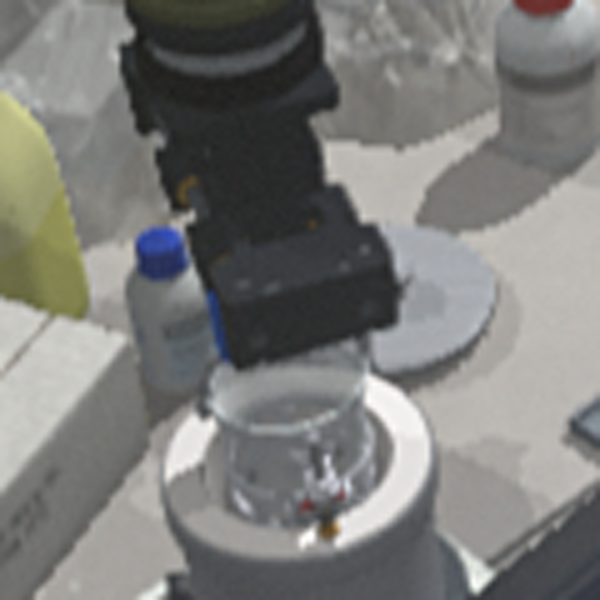

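The foot stands on the rim at about (186,246) and the tube looks empty. I edge on towards the stop.

```bash
python3 -m pendant '[[[0,0,0],[0,0,0.0005],0],[[0,0,0],[0,0,0.001],0],[[0,0,0],[0,0,0.001],0],[[0,0,0],[0,0,0.001],0]]'
```

```text
clock: 12.25
tool_pos: [0.5564, 0.1762, 0.235]
eef_rot: [0.98, -0.199, 0.001, -0.0]
contact_force: [1.4, -2.0, 7.6]
opening: 0.179
```

```bash
python3 -m pendant '[[[0,0,0],[0,0,0.0005],0],[[0,0,0],[0,0,0.0005],0],[[0,0,0],[0,0,0.0005],0],[[0,0,0],[0,0,0.0005],0],[[0,0,0],[0,0,0.0005],0],[[0,0,0],[0,0,0.0005],0],[[0,0,0],[0,0,0.0005],0],[[0,0,0],[0,0,0.0005],0]]'
```

```text
clock: 13.05
tool_pos: [0.5564, 0.1762, 0.2346]
eef_rot: [0.98, -0.199, 0.001, -0.0]
contact_force: [2.9, -2.2, 8.7]
opening: 0.177
```

```bash
python3 -m pendant '[[[0,0,0],[0,0,0.0005],0],[[0,0,0],[0,0,0.0005],0],[[0,0,0],[0,0,0.0005],0],[[0,0,0],[0,0,0.0005],0]]'
```

```text
clock: 13.45
tool_pos: [0.5567, 0.1764, 0.2345]
eef_rot: [0.98, -0.199, 0.001, -0.001]
contact_force: [1.4, -2.2, 11.0]
opening: 0.173
```

```bash
python3 -m pendant '[[[0,0,0],[0,0,0.0005],0],[[0,0,0],[0,0,0.0005],0],[[0,0,0],[0,0,0.0005],0],[[0,0,0],[0,0,0.0005],0]]'; python3 st.py
```

```text
clock: 13.85
tool_pos: [0.5569, 0.1765, 0.2343]
eef_rot: [0.98, -0.199, 0.002, -0.001]
contact_force: [1.8, -2.5, 12.1]
opening: 0.18
t 13.85 p [0.5569 0.1765 0.2343] yaw -0.4005 tilt [ 3.4e-03  9.0e-04 -1.0e+00] F [ 1.8  -2.51 12.13] op 0.18
```

Hard stop reached: position has stalled and contact is about 15 N. I hold 1 s, then look.

```bash
python3 -m pendant '[[[0,0,0],[0,0,0],0],[[0,0,0],[0,0,0],0],[[0,0,0],[0,0,0],0],[[0,0,0],[0,0,0],0],[[0,0,0],[0,0,0],0],[[0,0,0],[0,0,0],0],[[0,0,0],[0,0,0],0],[[0,0,0],[0,0,0],0],[[0,0,0],[0,0,0],0],[[0,0,0],[0,0,0],0]]'
python3 -m pendant '[[[0,0,0],[0,0,-0.003],0],[[0,0,0],[0,0,-0.008],0],[[0,0,0],[0,0,-0.015],0],[[0,0,0],[0,0,-0.023],0],[[0,0,0],[0,0,-0.033],0],[[0,0,0],[0,0,-0.045],0],[[0,0,0],[0,0,-0.06],0],[[0,0,0],[0,0,-0.075],0],[[0,0,0],[0,0,-0.085],0],[[0,0,0],[0,0,-0.085],0]]'
python3 - <<'E'
from fit import *
F=[]
for i in range(4):
    b=snap('side','s4');F.append(r.get_state()['contact_force'][2])
print(F)
cv2.imwrite('pics/c7.png',cv2.resize(b['image'][140:260,120:240],(600,600),interpolation=2)[:,:,::-1])
E
python3 st.py 0.515 -0.099 0.31
```

```text
clock: 14.85
tool_pos: [0.5569, 0.1765, 0.2343]
eef_rot: [0.98, -0.199, 0.002, -0.001]
contact_force: [2.1, -2.7, 11.4]
opening: 0.178
clock: 15.85
tool_pos: [0.556, 0.1766, 0.3191]
eef_rot: [0.98, -0.199, 0.001, -0.001]
contact_force: [0.8, -0.9, -1.9]
opening: 0.18
[np.float64(-1.9751581452054376), np.float64(-2.0429486596699595), np.float64(-2.3289192851966893), np.float64(-1.8487984973219167)]
t 16.05 p [0.5551 0.1758 0.3168] yaw -0.3999 tilt [-1.8e-03 -9.0e-04 -1.0e+00] F [-0.97  0.53 -1.85] op 0.179
shift [0.0701 0.2687 0.0072] wz
```

View pics/c7.png

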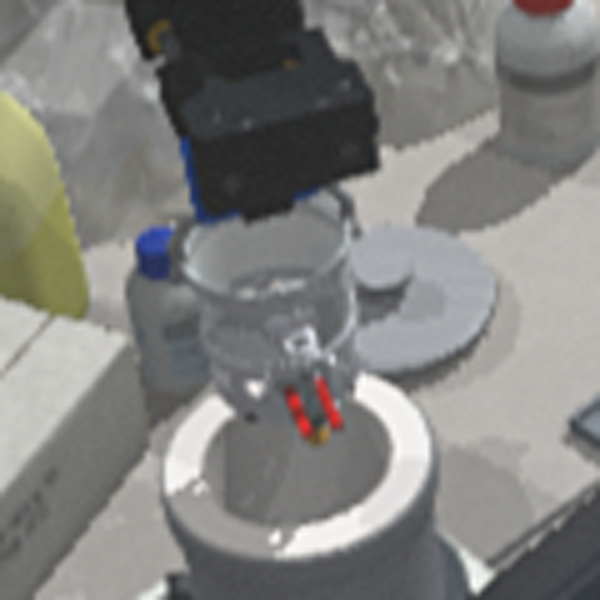

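The cup is empty: no ball in the tube, and the weight reading fell from 3.1 to 2.05 N. Back to the tray.

```bash
python3 -m pendant '[[[0,0,0],[0.003,0.012,0],0],[[0,0,0],[0.01,0.04,0],0],[[0,0,0],[0.02,0.075,0],0],[[0,0,0],[0.03,0.113,0],0],[[0,0,0],[0.039,0.15,0],0],[[0,0,0],[0.049,0.187,0],0],[[0,0,0],[0.058,0.22,0],0],[[0,0,0],[0.065,0.248,0],0],[[0,0,0],[0.07,0.266,0],0],[[0,0,0],[0.07,0.269,0],0]]'
python3 -m pendant '[[[0,0,0],[0,0,0.02],0],[[0,0,0],[0,0,0.045],0],[[0,0,0],[0,0,0.075],0],[[0,0,0],[0,0,0.105],0],[[0,0,0],[0,0,0.135],0],[[0,0,0],[0,0,0.16],0],[[0,0,0],[0,0,0.175],0],[[0,0,0],[0,0,0.18],0],[[0,0,0],[0,0,0.18],0],[[0,0,0],[0,0,0.18],0]]'
python3 st.py 0.513 -0.1 0.1167 -0.4
```

```text
clock: 17.05
tool_pos: [0.514, -0.1031, 0.3171]
eef_rot: [0.979, -0.202, -0.001, 0.001]
contact_force: [0.6, -0.2, -2.9]
opening: 0.179
clock: 18.05
tool_pos: [0.516, -0.0985, 0.1384]
eef_rot: [0.98, -0.198, 0.001, -0.0]
contact_force: [1.2, -0.3, -2.2]
opening: 0.177
t 18.05 p [ 0.516  -0.0985  0.1384] yaw -0.3996 tilt [ 1.5e-03  2.0e-04 -1.0e+00] F [ 1.22 -0.27 -2.21] op 0.177
shift [-0.0022  0.0026  0.0217] wz 0.0004
```

```bash
python3 -m pendant '[[[0,0,0],[-0.001,0.001,0.005],0],[[0,0,0],[-0.002,0.002,0.01],0],[[0,0,0],[-0.002,0.002,0.014],0],[[0,0,0],[-0.002,0.002,0.017],0],[[0,0,0],[-0.002,0.002,0.019],0],[[0,0,0],[-0.002,0.002,0.02],0],[[0,0,0],[-0.002,0.002,0.02],0],[[0,0,0],[-0.002,0.002,0.02],0]]'
python3 -m pendant '[[[0,0,0],[0,0,0.001],0],[[0,0,0],[0,0,0.001],0],[[0,0,0],[0,0,0.001],0]]'
```

```text
clock: 18.85
tool_pos: [0.5129, -0.0999, 0.1178]
eef_rot: [0.98, -0.199, 0.0, -0.0]
contact_force: [0.2, -0.3, -2.9]
opening: 0.181
clock: 19.15
tool_pos: [0.5129, -0.0999, 0.1168]
eef_rot: [0.98, -0.199, 0.0, 0.0]
contact_force: [0.7, -0.5, -1.9]
opening: 0.178
```

```bash
python3 -m pendant '[[[0,0,0],[0,0,0.001],0],[[0,0,0],[0,0,0.001],0],[[0,0,0],[0,0,0.001],0]]'
```

```text
clock: 19.45
tool_pos: [0.513, -0.0999, 0.1165]
eef_rot: [0.98, -0.199, 0.001, 0.0]
contact_force: [-1.0, -0.0, 5.9]
opening: 0.176
```

It stands on the floor. I release and retreat.

```bash
python3 -m pendant '[[[0,0,0],[0,0,-0.0005],0.2],[[0,0,0],[0,0,-0.0005],0.3],[[0,0,0],[0,0,-0.0005],0.4],[[0,0,0],[0,0,-0.0005],0.55],[[0,0,0],[0,0,-0.0005],0.7],[[0,0,0],[0,0,-0.0005],0.8],[[0,0,0],[0,0,-0.0005],0.8],[[0,0,0],[0,0,-0.0005],0.8],[[0,0,0],[0,0,-0.0005],0.8],[[0,0,0],[0,0,-0.0005],0.8]]'
python3 -m pendant '[[[0,0,0],[0,0,-0.005],0.8],[[0,0,0],[0,0,-0.02],0.8],[[0,0,0],[0,0,-0.045],0.8],[[0,0,0],[0,0,-0.075],0.8],[[0,0,0],[0,0,-0.11],0.8],[[0,0,0],[0,0,-0.13],0.8],[[0,0,0],[0,0.05,-0.13],0.8],[[0,0,0],[0,0.1,-0.13],0.8],[[0,0,0],[0,0.15,-0.13],0.8],[[0,0,0],[0,0.2,-0.13],0.8]]'
python3 -m pendant '[[[0,0,0],[0,0.04,0],0.8],[[0,0,0],[0,0.08,0],0.8],[[0,0,0],[0,0.1,0],0.8],[[0,0,0],[0,0.1,0],0.8]]'
python3 - <<'E'
from fit import *
a=snap('top','t5');b=snap('side','s5')
va=(a,bluemask(a,(255,195,295,230)))
print(fit([va],[.513,-.1,-.4],.124))
c=np.hstack([cv2.resize(a['image'][140:280,130:320],(760,560),interpolation=2)])
cv2.imwrite('pics/c8.png',c[:,:,::-1]);
E
```

```text
clock: 20.45
tool_pos: [0.5127, -0.1, 0.1162]
eef_rot: [0.98, -0.199, 0.0, 0.0]
contact_force: [-0.2, 0.2, 0.2]
opening: 0.801
clock: 21.45
tool_pos: [0.4339, -0.2857, 0.2468]
eef_rot: [0.98, -0.198, 0.0, 0.0]
contact_force: [0.7, -0.8, 0.2]
opening: 0.803
clock: 21.85
tool_pos: [0.3934, -0.3798, 0.2462]
eef_rot: [0.979, -0.202, -0.0, 0.001]
contact_force: [0.2, 0.8, -0.2]
opening: 0.8
(array([ 0.51281261, -0.10134073, -0.42839932]), np.float64(27.432187620146095))
```

View pics/c8.png

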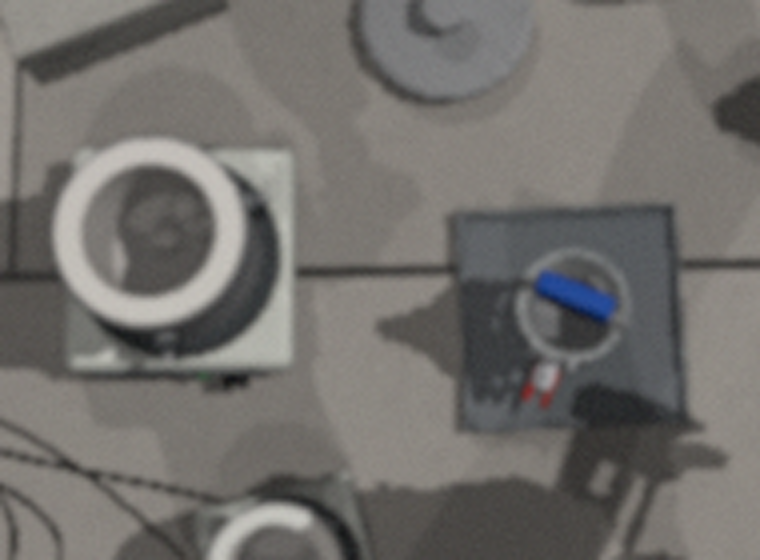

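View pics/s5.png

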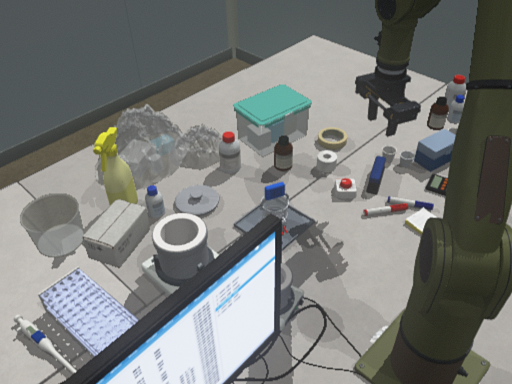

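The cup stands upright and mid-tray, and a dim cluster shows on the jar floor. One contrast-stretched look to count the balls.

```bash
python3 - <<'E'
from h import *
a=dict(np.load('pics/t5.npz'))['image'];o=[]
for x,y,lo,hi in((152,178,50,120),(256,200,30,200)):
    c=a[y:y+36,x:x+36].astype(float);c=np.clip((c-lo)*255/(hi-lo),0,255).astype(np.uint8)
    o.append(cv2.resize(c,(396,396),interpolation=2))
cv2.imwrite('pics/c9.png',np.hstack(o)[:,:,::-1])
E
```

```text
(no output)
```

View pics/c9.png

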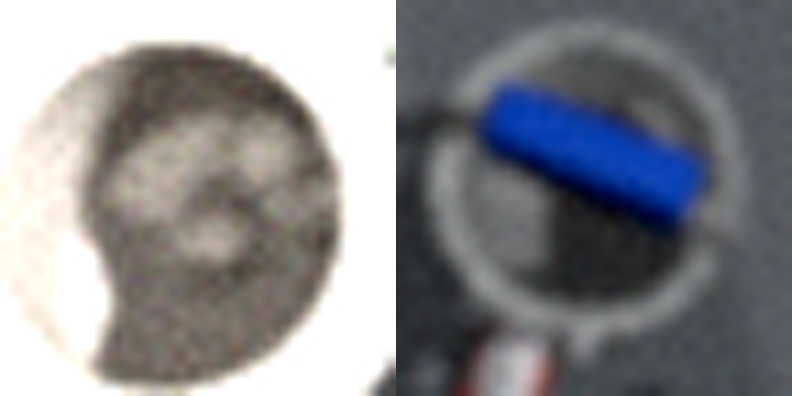

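The jar floor shows light spots at about (166,193), (176,191) and (171,199), consistent with the balls. The cup shows only its bare plate. Handing in.

```bash
python3 -c "
from plant import r
print(r.finish_job())"
```

```text
the job is handed in; nothing more can be done
None
```

I emptied the cup into the larger mill's jar, stood it back in its tray, and handed the job in at about 22 s of the 51 s allowed.

- **Pressing:** I lowered the cup until the push rod's foot touched the rim, then pressed on for about 22 mm until it reached the hard stop. Contact peaked at about 15 N in the readings between moves. I held it there for 1 s.
- **Balls:** The cup's weight reading fell by about 1.1 N, where three balls should account for about 0.8 N. The tube shows only its bare plate, and I saw no ball outside. A contrast-stretched view shows about three light spots on the jar floor. They are blurry, so that count is probable rather than certain.
- **Cup:** It stands upright at about (0.513, -0.101). My rough estimate of the tray's middle is (0.511, -0.100).
- **Rest of the desk:** The other things look unmoved, and the gripper is clear of everything.

One check disagreed: the side camera's fit of the cup's turn was poor (-0.1 rad against -0.4 rad from the top camera). I used the top camera's value and the grasp went cleanly.

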